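# Level the stove with its front foot

### The job

Use the flat blade tool to lever open the hinged cover at the stove's front left corner until it lies folded back (do not open it with the gripper itself), and lay the tool down flat on the slab again. Then grip the levelling knob, press the stove's front down with it so that its foot stands on the packing plate, and turn the knob until the bubble of the spirit level is centred between its two lines. Finish while still holding the knob and pressing it down with the bubble centred, and leave the gas lever and the other kitchen things where they are.

Things in the scene. Friction and masses are not known exactly. Their poses are not given: they have to be found in the camera images.
- stove_base: the steel single-burner stove's two rear rubber feet, fixed to the slab. Origin on the slab under the centre of the stove's 300 (x) x 380 (y) mm outline; x axis points from the stove's front (robot side) to its back, y to its left. The stove body is 90 mm tall, burner and pan support (to 122 mm) on its right half.
- well_mid (a point): middle of the well's floor, at the stove's front left corner: inside 141 (x) x 124 (y) mm, floor 36 mm and walls 90 mm above the slab, shut by the hinged cover. The stove rocks about its rear bottom edge (228 mm behind the knob axis): springs hold its front up (0.03 rad, front edge about 9 mm high) until it is pressed at the knob.
- foot_tip (a point): lower end of the levelling foot. Pushing the knob straight down, the front starts to sink at about 4 N and needs more the lower it goes: 5 to 8 N bring the foot onto the plate at first (1.5 to 5.5 mm of travel at the knob), about 9 N (7 mm) when level. Push beyond that bears on the plate; 12 to 18 N in all is a good push.
- cover (a joint): angle of the aluminium hinged cover over the well, 0 shut to 2.85 rad folded back on the stove. The hinge is free: below about 1.5 rad the cover falls shut, beyond about 1.6 it falls open by itself. Cover 166 mm (hinge to lip) x 118 mm wide x 4 mm thick, 140 g.
- cover_hinge (a point): middle of the cover's hinge axis, at the height of the shut cover's underside; axes as the cover: x away from the lip when shut, hinge axis along y (opening turns about +y)
- cover_lip (a point): middle of the free front edge of the cover, on its underside. The cover overhangs the stove's front wall by 18 mm; a ledge as deep as the lip lies 13 mm below it, so only a thin blade goes under. Moves with the cover.
- flap: the cover's plate itself; origin on the hinge axis, same axes as cover_hinge
- knife: the blade tool, 200 mm long, lying flat on the slab in front of the stove: wooden handle 100 x 20 x 20 mm (x from -115 to -15 mm), stiff flat steel blade 22 mm wide, 3 mm thick, mid-height (10 mm above the underside), from the handle to x = +85 mm. Origin on the underside; x along the blade to its tip, z up. 90 g.
- knife_grip (a point): a good place to grip the handle across its 20 mm width: on the handle, 15 mm behind its front end, 10 mm above the underside, 115 mm behind the tip
- knife_tip (a point): the blade's tip (centre of its front edge, mid-thickness)
- knob: levelling knob in the well: aluminium flange 64 mm across, 8 mm thick, on it a black bar grip 46 long, 14 wide, 28 mm tall. Origin on its axis at the flange's underside, 38 mm above the slab when level, z up. Stays where turned (friction 0.1 N m, up to 0.2 pressed), range about 2.8 rad. The flange turns with the bar and takes the push of the fingertips.
- knob_grip (a point): on the knob axis, 21 mm above the top of the flange (7 mm below the top of the bar); x along the bar, y across it
- foot: levelling foot under the knob: steel stem whose tip meets a steel packing plate (of slightly varying thickness) when the front is pressed. Starts wound out too far: pressed, the front is still too high. Knob counterclockwise from above draws it up 3.6 mm/rad and the pressed front sinks: bubble moves back 11 mm/rad; 0.4 to 1.5 rad needed.
- bubble (a joint): position of the white bubble (12 mm long, 8 mm wide) in the spirit level on the stove top, m: 0 is centred between the two black lines (inner faces 18 mm apart), positive towards the stove's front (robot side), the high end. 0.021 with the stove unpressed. Bubble = 0.7 m per rad of the stove's tilt.
- level_mid (a point): middle between the two black lines of the spirit level, a bar 86 mm long (along the stove's x) and 26 mm wide on the stove top, 94 mm to the right of the knob axis
- gas_lever (a joint): the stove's gas lever knob on its front face, right half, 0 as it is; leave it alone
- tumbler_tray: steel tray 220 x 250 mm carrying five glass tumblers 98 mm tall, left on the slab; bystander, origin under the tray's centre
- spice_box: closed orange plastic spice box 130 x 170 x 78 mm, left; bystander
- chai_pan: round aluminium chai pan, 160 mm across, 75 mm tall, long black handle, right; bystander
- tea_tin: round steel tin 80 mm across, 120 mm tall, right; bystander
- spoon: steel spoon 170 mm long with an oval bowl, left of the blade tool; bystander
- gas_lighter: black and steel stick gas lighter 200 mm long, right of the blade tool; bystander
Not all that is in view belongs to the job. Of the things shaped like the knife, the wooden one is meant.

How it is judged:
By the outcome, as a careful person would: the job done as asked, in the order asked, and still so for the second after the job is handed in, while the arm keeps its last pose, push and grip.
It also fails if it takes over 64 s, if anything falls off the work surface, if the arm or the gripper's body presses on something with over 40 N, if the wrist force passes 120 N, or if a joint passes its speed limit or range.

### The arm

A 6-joint arm with a two-finger parallel gripper is mounted at the origin on the work surface. World frame = base frame: x ahead of the robot, y to its left, z up, the work surface at z = 0. Lengths are in m, angles in rad, forces in N, time in s.
With the tool pointing down it reaches from about 0.3 to 0.775 m from the base axis. Payload 14.6 kg.
Tool frame: the origin (TCP) lies at the very end of the fingers, on their centre line; the grasp point (between the pads) lies 19 mm behind it; x points along the fingers, y is the direction in which the jaws open and shut, and the axes are right-handed (so a half turn about x gives the same grasp; the last joint's range is limited). The gripper opens to 94 mm and grips with 3 to 60 N. Pads are 16 mm wide; open, the fingers measure 119 mm over their backs; the gripper's body (75 mm by 177 mm) begins 78 mm behind the grasp point.
Start: joints at [1.209, 0.3, 1.521, -0, 1.321, -0.067], TCP at [0.16, 0.526, 0.205] pointing down, gripper open.
Joint ranges: [-3.03, 3.03], [-0.79, 2.21], [0.23, 2.52], [-1.04, 4.18], [0, 3.07], [-2.55, 2.55]. Speed limits (rad/s): [2.22, 2.22, 2.57, 3.14, 3.14, 3.14].

### API

Orientations are given as [roll, pitch, yaw] about the fixed x, y, z axes, in that order (R = Rz(yaw) Ry(pitch) Rx(roll)).
In Python, from station import ctrl, viewer, hand_in gives the robot as it stands. The module is installed in compiled form; this text tells all that it offers.
- The arm moves only by the tool play_rows, never from a script. Its argument "deltas" is a list that holds one entry, the list of rows, each a list of 7 numbers: the shift along the tool's x, y, z in mm, then the turn, a rotation vector about the tool's x, y, z in rad, then the finger opening in mm, from 0 to 94. In form: [[[dx, dy, dz, ax, ay, az, gripper], ...]]. A call has 1 to 10 rows; each row shifts and turns the commanded pose from where the row before left it, along the tool's axes as they then stand; what a row does not reach is not made up. A row lasts 1/10 s, in which the tool goes at most 50 mm and 8.59 degrees, less where a joint would pass 70% of its speed; a pose out of reach is approached as far as the arm can. A call with a gripper value outside its range is refused whole. The fingers move at their own pace and stop on an object; "grip_force" is the grip in N (left out, the last holds). Time passes only in rows, so rows that do not move let the fingers close. It gives the time, the measured TCP pose, the force and the opening at its end, in the units of the state.
- ctrl.get_obs(): the state, without advancing time (a new reading comes with each control period).
- viewer.camera(name): name is "side" or "top"; returns a dict with "img" (400x640x3 uint8, red, green, blue), "fx", "fy", "cx", "cy" (pixels), "distortion" ([k1, k2, p1, p2, k3] as OpenCV has them; the pictures are not rectified), "rvec" (rotation vector, rad) and "tvec" (3), from world to camera coordinates, as OpenCV has them. Camera axes: x right, y down, z forward; pixel columns grow to the right and rows downward; lengths in m; the calibration is good to about 2 mm. A picture is of the moment at which its call begins. There is no depth.
- hand_in(): hands the job in, once; it reports no verdict.
The state is a dict: "time_s": time; "qpos": joint angles; "joint_vel": joint speeds; "tau": joint torques, N m; "ee_pos": TCP position; "eef_rot": TCP orientation; "force": force on the tool from outside, world axes, zero at the start; "moment": the same for the moment, N m; "grip_width": finger opening in m.
Only numpy, scipy, OpenCV 4.12 (cv2) and the standard library are available. Lean on these libraries where they do the work, as an engineer would, in place of code of your own. Each camera call takes 0.05 s, during which the arm holds its last target.

## Working session

There is one attempt and no reset: what is moved stays moved. The work goes in short steps, Python scripts to look and compute and a tool call to move; the robot and the scene stay as the last step left them, time stands still between calls to the robot, and variables do not carry over. Pictures are saved under pics/ and viewed, and the job is handed in when it is done.

Besides the shell and the picture viewer there is one more tool, called after "Call:" by a JSON object that holds its "api" and its "payload". play_rows: Moves the arm, as the interface text tells. Its arguments: {"type":"object","properties":{"deltas":{"type":"array","items":{"type":"array","items":{"type":"array","items":{"type":"number"}}}},"grip_force":{"type":"number"}},"required":["deltas"]}

```bash
mkdir -p pics; cat > h.py <<'E'
import numpy as np, cv2
from station import ctrl, viewer, hand_in
from scipy.spatial.transform import Rotation as R
def cam(n,f=None):
    c=viewer.camera(n)
    if f: cv2.imwrite('pics/'+f,c['img'][:,:,::-1])
    c['K']=np.array([[c['fx'],0,c['cx']],[0,c['fy'],c['cy']],[0,0,1.]]);c['D']=np.array(c['distortion'],float)
    c['Rm']=cv2.Rodrigues(np.array(c['rvec'],float))[0];c['t']=np.array(c['tvec'],float).ravel()
    c['o']=-c['Rm'].T@c['t'];return c
def ray(c,uv):
    p=cv2.undistortPoints(np.array(uv,float).reshape(-1,1,2),c['K'],c['D']).reshape(-1,2)
    return np.c_[p,np.ones(len(p))]@c['Rm']
def onz(c,uv,z):
    d=ray(c,uv);return c['o']+d*((z-c['o'][2])/d[:,2:])
def proj(c,P):
    return cv2.projectPoints(np.array(P,float).reshape(-1,3),np.array(c['rvec'],float),c['t'],c['K'],c['D'])[0].reshape(-1,2)
def tri(c1,u1,c2,u2):
    d1=ray(c1,u1)[0];d2=ray(c2,u2)[0]
    d1/=np.linalg.norm(d1);d2/=np.linalg.norm(d2)
    s=np.linalg.lstsq(np.c_[d1,-d2],c2['o']-c1['o'],rcond=None)[0]
    a=c1['o']+s[0]*d1;b=c2['o']+s[1]*d2
    return (a+b)/2,np.linalg.norm(a-b)
def obs():
    o=ctrl.get_obs();print({k:np.round(v,4).tolist() for k,v in o.items() if k not in('joint_vel','tau')});return o
E
python3 - <<'E'
from h import *
t=cam('top','t0.png');s=cam('side','s0.png');obs();print(t['o'],s['o'],t['fx'],s['fx'])
E
```

```text
{'time_s': 0.1, 'qpos': [1.2094, 0.3004, 1.5215, -0.0, 1.3207, -0.0666], 'ee_pos': [0.1597, 0.5261, 0.2049], 'eef_rot': [-1.6202, 1.5698, -1.915], 'force': [0.1775, -0.108, 0.3361], 'moment': [0.0296, 0.0171, -0.0262], 'grip_width': 0.0941}
[ 0.4473942  -0.00858952  1.72113816] [ 0.43074396 -0.9458931   0.81227345] 501.40466053083156 402.1106084664521
```

View pics/t0.png

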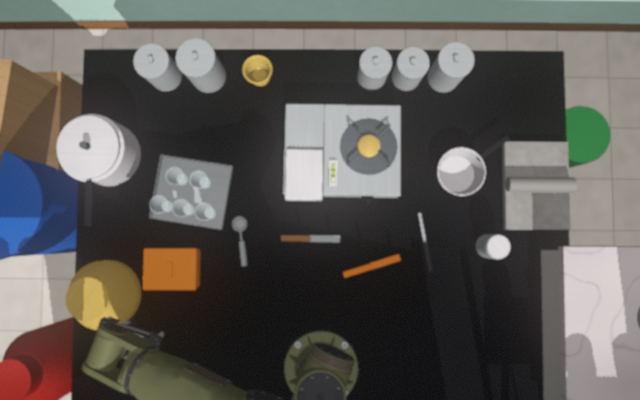

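View pics/s0.png

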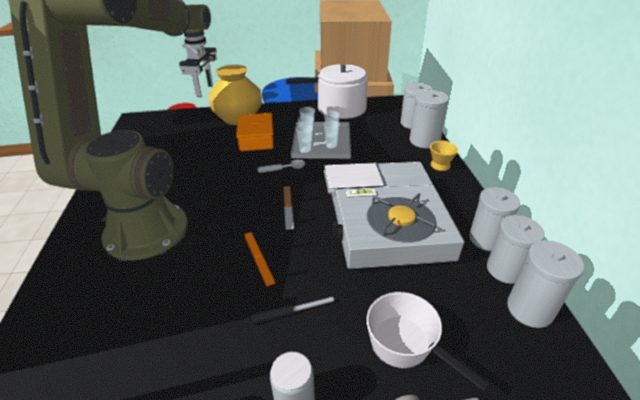

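```bash
python3 - <<'E'
import cv2
t=cv2.imread('pics/t0.png');s=cv2.imread('pics/s0.png')
cv2.imwrite('pics/t0c.png',cv2.resize(t[95:275,265:415],None,fx=3.3,fy=3.3,interpolation=cv2.INTER_CUBIC)[:600])
cv2.imwrite('pics/s0c.png',cv2.resize(s[140:290,270:470],None,fx=4,fy=4,interpolation=cv2.INTER_CUBIC))
E
```

```text
(no output)
```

View pics/t0c.png

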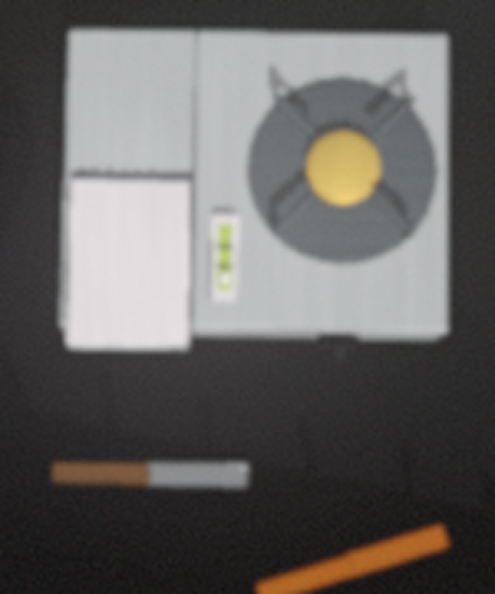

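View pics/s0c.png

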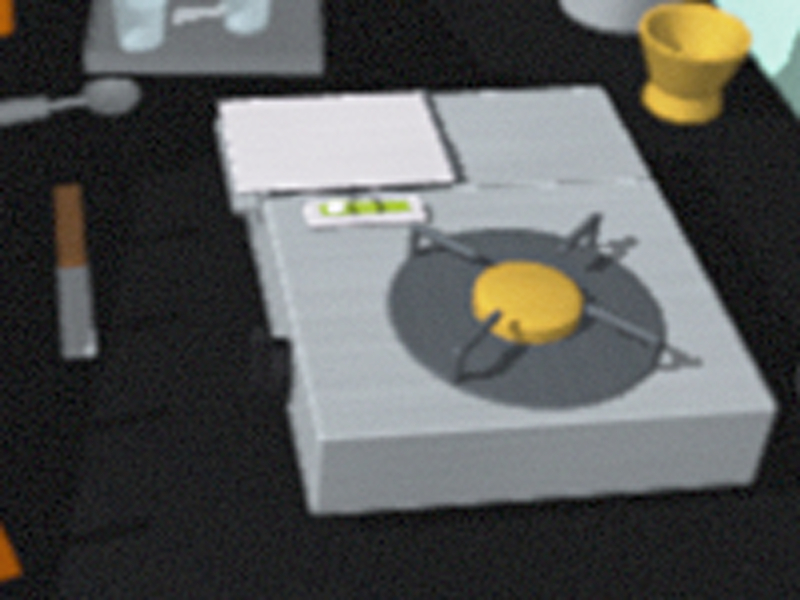

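```bash
python3 - <<'E'
from h import *
t=cam('top');s=cam('side');im=cv2.imread('pics/t0.png')
def f(p): return [(265+u/3.3-.35,95+v/3.3-.35) for u,v in p]
print('stove top corners z~.09-.1 BL BR FR',onz(t,f([(67,28)]),.09),onz(t,f([(449,33)]),.09),onz(t,f([(448,335),(192,336)]),.099).round(4))
print('cover FL FR BR BL',onz(t,f([(66,350),(189,350),(190,178),(72,178)]),.102).round(4))
print('level corners',onz(t,f([(212,213),(238,214),(235,301),(209,301)]),.11).round(4))
hsv=cv2.cvtColor(im,cv2.COLOR_BGR2HSV)
roi=np.zeros(im.shape[:2],np.uint8);roi[228:250,275:346]=1
m=((hsv[...,2]>75)&(roi>0)).astype(np.uint8)
h=((hsv[...,1]>70)&(m>0)).astype(np.uint8);b=m&(1-h)
for n,q,z in(('handle',h,.02),('blade',b,.0115),):
    c=max(cv2.findContours(q,0,1)[0],key=cv2.contourArea);r=cv2.minAreaRect(c);print(n,r)
    bx=cv2.boxPoints(r);print(onz(t,bx,z).round(4)); print('c',onz(t,[r[0]],z).round(4))
# side handle
si=cv2.imread('pics/s0.png')
g=lambda p:[(270+u/4-.4,140+v/4-.4) for u,v in p]
print('side handle end/junction/tip',onz(s,g([(67,185),(73,267),(79,357)]),.0115).round(4))
print('side cover FL FR BR BL',onz(s,g([(217,103),(235,193),(455,184),(428,94)]),.102).round(4))
E
```

```text
stove top corners z~.09-.1 BL BR FR [[0.87936387 0.12294758 0.09      ]] [[ 0.87579837 -0.25965726  0.09      ]] [[ 0.5719 -0.2555  0.099 ]
 [ 0.5697 -0.0039  0.099 ]]
cover FL FR BR BL [[ 0.5551  0.1196  0.102 ]
 [ 0.5557 -0.0011  0.102 ]
 [ 0.726  -0.0012  0.102 ]
 [ 0.7255  0.1155  0.102 ]]
level corners [[ 0.69   -0.023   0.11  ]
 [ 0.6891 -0.0485  0.11  ]
 [ 0.6034 -0.0458  0.11  ]
 [ 0.6032 -0.0204  0.11  ]]
handle ((295.0, 238.0), (6.0, 28.0), 90.0)
[[0.4441 0.1374 0.02  ]
 [0.4446 0.0425 0.02  ]
 [0.4243 0.0423 0.02  ]
 [0.4238 0.1371 0.02  ]]
c [[0.4342 0.0898 0.02  ]]
blade ((324.5, 238.0), (8.0, 31.0), 90.0)
[[ 0.448   0.0428  0.0115]
 [ 0.4485 -0.0627  0.0115]
 [ 0.4214 -0.0628  0.0115]
 [ 0.4208  0.0426  0.0115]]
c [[ 0.4347 -0.0101  0.0115]]
side handle end/junction/tip [[ 0.4354  0.1506  0.0115]
 [ 0.4344  0.0409  0.0115]
 [ 0.433  -0.0645  0.0115]]
side cover FL FR BR BL [[ 5.595e-01  1.209e-01  1.020e-01]
 [ 5.577e-01 -3.000e-04  1.020e-01]
 [ 7.213e-01 -1.130e-02  1.020e-01]
 [ 7.292e-01  1.107e-01  1.020e-01]]
```

```bash
python3 - <<'E'
from h import *
t=cam('top');s=cam('side')
f=lambda u,v:(265+u/3.3-.35,95+v/3.3-.35)
g=lambda u,v:(270+u/4-.4,140+v/4-.4)
for n,a,b in (('FL',(66,350),(217,103)),('FR',(189,350),(235,193)),('BR',(190,178),(455,184)),('BL',(72,178),(428,94)),('stoveFR',(448,335),(318,440)),('stoveBR',(449,33),(776,408)),('levF',(222,301),(306,215)),('levB',(225,214),(424,209))):
    print(n,tri(t,f(*a),s,g(*b)))
o=obs();print(R.from_euler('xyz',o['eef_rot']).as_matrix().round(3))
E
```

```text
FL (array([0.55718187, 0.11940086, 0.10298031]), np.float64(0.004326817022987779))
FR (array([ 0.55658705, -0.00114387,  0.10265753]), np.float64(0.0019190569331439776))
BR (array([ 0.72594854, -0.00089851,  0.09412637]), np.float64(0.0027179989181849024))
BL (array([0.72822885, 0.11534358, 0.09881594]), np.float64(0.004401205665439519))
stoveFR (array([ 0.57343998, -0.25577197,  0.09843963]), np.float64(0.00303310559857615))
stoveBR (array([ 0.87439353, -0.25920796,  0.0896431 ]), np.float64(0.0030310355492742607))
levF (array([ 0.60466475, -0.03330496,  0.10165626]), np.float64(0.001098487084725129))
levB (array([ 0.69134333, -0.03603563,  0.10023254]), np.float64(0.0016474453227832855))
{'time_s': 0.3, 'qpos': [1.2094, 0.3001, 1.5212, 0.0, 1.3207, -0.0666], 'ee_pos': [0.1598, 0.5262, 0.2053], 'eef_rot': [-1.7022, 1.5704, -1.9969], 'force': [0.408, -0.4591, 0.4529], 'moment': [0.0182, -0.0196, -0.0263], 'grip_width': 0.0939}
[[-0.     0.291  0.957]
 [-0.     0.957 -0.291]
 [-1.    -0.    -0.   ]]
```

```bash
cat >> h.py <<'E'
def Rd(yaw,pitch=0.):
    # tool x down, tool z horizontal at 'yaw'; pitch>0 raises tool z (blade tip up)
    c,s_=np.cos(yaw),np.sin(yaw)
    z=np.array([c*np.cos(pitch),s_*np.cos(pitch),np.sin(pitch)]);y=np.array([s_,-c,0.])*1.0
    # y = z x x ; for yaw=-pi/2 -> y=(1,0): y=(-sin,cos)
    y=np.array([-s_,c,0.]);x=np.cross(y,z)
    return np.c_[x,y,z]
def plan(wps,g,p=None,M=None):
    """wps: list of (pos,R,N)"""
    o=ctrl.get_obs()
    p=np.array(o['ee_pos'] if p is None else p,float);M=R.from_euler('xyz',o['eef_rot']).as_matrix() if M is None else M
    out=[]
    for q,Q,N in wps:
        q=np.array(q,float);p0=p.copy();rv=R.from_matrix(M.T@Q).as_rotvec()/N
        M0=M.copy()
        for i in range(N):
            tp=p0+(q-p0)*(i+1)/N;TM=M0@R.from_rotvec(rv*(i+1)).as_matrix()
            d=M.T@(tp-p)*1000;r=R.from_matrix(M.T@TM).as_rotvec()
            d=d.round(1);r=r.round(3)
            out.append([*(d+0.),*(r+0.),g]);p=p+M@d/1000;M=M@R.from_rotvec(r).as_matrix()
    for i in range(0,len(out),10):
        print('['+','.join('['+','.join('%g'%v for v in r)+']' for r in out[i:i+10])+']')
    print('end',p.round(4),R.from_matrix(M).as_matrix()[:,2].round(3))
E
python3 - <<'E'
from h import *
plan([((.4345,.0535,.10),Rd(-np.pi/2),14),((.4345,.0535,.004),Rd(-np.pi/2),4)],60)
E
```

```text
[[7.5,-26.6,28.6,0.091,0,0,60],[7.6,-23.9,30.9,0.091,0,0,60],[7.5,-21,32.9,0.091,0,0,60],[7.5,-17.9,34.7,0.092,0,0,60],[7.5,-14.6,36.2,0.091,0,0,60],[7.6,-11.3,37.4,0.091,0,0,60],[7.5,-7.9,38.2,0.091,0,0,60],[7.5,-4.3,38.9,0.091,0,0,60],[7.6,-0.8,39,0.091,0,0,60],[7.5,2.7,39,0.091,0,0,60]]
[[7.5,6.3,38.5,0.092,0,0,60],[7.5,9.8,37.8,0.091,0,0,60],[7.6,13.2,36.8,0.091,0,0,60],[7.5,16.4,35.4,0.091,0,0,60],[24,0,0,0,0,0,60],[24,0,0,0,0,0,60],[24,0,-0.1,0,0,0,60],[24,0.1,0,0,0,0,60]]
end [0.4345 0.0535 0.004 ] [ 0. -1.  0.]
```

Call:
{"api": "play_rows", "payload": {"deltas": [[[7.5,-26.6,28.6,0.091,0,0,60],[7.6,-23.9,30.9,0.091,0,0,60],[7.5,-21,32.9,0.091,0,0,60],[7.5,-17.9,34.7,0.092,0,0,60],[7.5,-14.6,36.2,0.091,0,0,60],[7.6,-11.3,37.4,0.091,0,0,60],[7.5,-7.9,38.2,0.091,0,0,60],[7.5,-4.3,38.9,0.091,0,0,60],[7.6,-0.8,39,0.091,0,0,60],[7.5,2.7,39,0.091,0,0,60]]]}}

```text
time_s: 1.3
ee_pos: [0.3566, 0.1872, 0.1301]
eef_rot: [1.605, 1.57, 0.396]
force: [0.6, 0.6, -0.5]
grip_width: 0.0598
```

Call:
{"api": "play_rows", "payload": {"deltas": [[[7.5,6.3,38.5,0.092,0,0,60],[7.5,9.8,37.8,0.091,0,0,60],[7.6,13.2,36.8,0.091,0,0,60],[7.5,16.4,35.4,0.091,0,0,60],[0,0,0,0,0,0,60],[0,0,0,0,0,0,60]]]}}

```text
time_s: 1.9
ee_pos: [0.4344, 0.0532, 0.0998]
eef_rot: [-1.698, 1.57, 3.014]
force: [-1.1, -0.1, -0.1]
grip_width: 0.0598
```

```bash
python3 - <<'E'
from h import *
o=obs()
t=cam('top');s=cam('side')
cv2.imwrite('pics/a1.png',np.vstack([cv2.resize(t['img'][170:290,250:400,::-1],None,fx=2.5,fy=2.5),cv2.resize(s['img'][120:270,250:400,::-1],None,fx=2.5,fy=2)]))
E
```

```text
{'time_s': 1.9, 'qpos': [0.038, 0.1794, 1.9396, 0.0001, 1.0233, 0.0389], 'ee_pos': [0.4344, 0.0532, 0.0998], 'eef_rot': [-1.6976, 1.5701, 3.0138], 'force': [-1.0651, -0.1353, -0.1184], 'moment': [-0.04, 0.0897, 0.0047], 'grip_width': 0.0598}
```

View pics/a1.png

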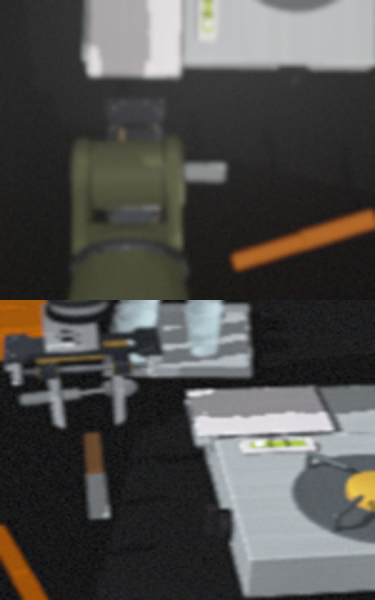

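Call:
{"api": "play_rows", "payload": {"deltas": [[[24,0,0,0,0,0,60],[24,0,0,0,0,0,60],[24,0,0,0,0,0,60],[23.5,0,0,0,0,0,60],[0,0,0,0,0,0,60],[0,0,0,0,0,0,20],[0,0,0,0,0,0,0],[0,0,0,0,0,0,0],[0,0,0,0,0,0,0],[0,0,0,0,0,0,0]]], "grip_force": 50}}

```text
time_s: 3.0
ee_pos: [0.4347, 0.0536, 0.005]
eef_rot: [1.611, 1.57, 0.04]
force: [0.7, 0.5, 0.2]
grip_width: 0.0234
```

Call:
{"api": "play_rows", "payload": {"deltas": [[[-10,0,0,0,0,0,0],[-20,0,0,0,0,0,0],[-30,0,0,0,0,0,0],[-30,0,0,0,0,0,0],[0,0,0,0,0,0,0]]]}}

```text
time_s: 3.5
ee_pos: [0.4362, 0.0536, 0.0984]
eef_rot: [1.612, 1.565, 0.041]
force: [0.3, -0.5, -1.8]
grip_width: 0.0195
```

```bash
python3 - <<'E'
from h import *
o=obs()
t=cam('top');s=cam('side')
cv2.imwrite('pics/a2.png',np.vstack([cv2.resize(t['img'][170:290,250:400,::-1],None,fx=2.5,fy=2.5),cv2.resize(s['img'][120:270,250:400,::-1],None,fx=2.5,fy=2)]))
E
```

```text
{'time_s': 3.5, 'qpos': [0.0389, 0.1817, 1.9408, 0.0, 1.013, 0.039], 'ee_pos': [0.4362, 0.0536, 0.0984], 'eef_rot': [1.6123, 1.5646, 0.0415], 'force': [0.306, -0.5022, -1.808], 'moment': [-0.0544, 0.0915, 0.0592], 'grip_width': 0.0195}
```

View pics/a2.png

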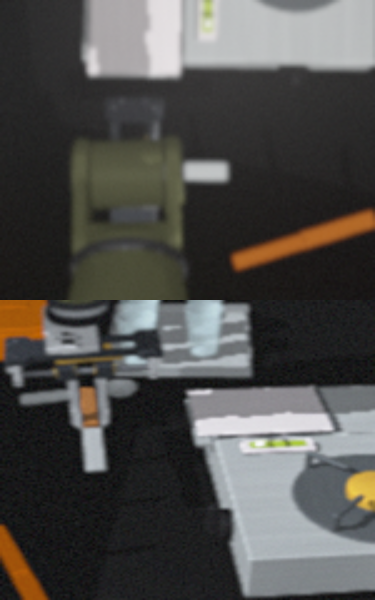

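```bash
python3 - <<'E'
from h import *
plan([((.40,.058,.13),Rd(-.785),6),((.40,.059,.11),Rd(0),6),((.42,.059,.0875),Rd(0),2)],0)
E
```

```text
[[-5.8,-5.8,-0.7,-0.131,0,0,0],[-5.9,-5.6,-1.5,-0.131,0,0,0],[-5.8,-5.3,-2.2,-0.131,0,-0.001,0],[-5.8,-5.1,-2.9,-0.131,0,0,0],[-5.9,-4.6,-3.5,-0.131,0,0,0],[-5.8,-4.1,-4.1,-0.131,0,0,0],[3.3,0.1,-0.1,-0.131,0,0,0],[3.4,0.2,-0.1,-0.131,0,0,0],[3.3,0.1,-0.1,-0.13,0,0,0],[3.3,0.2,-0.1,-0.131,0,0,0]]
[[3.4,0.1,0,-0.131,0,0,0],[3.3,0.2,0,-0.131,0,0,0],[11.2,0,10,0,0,0,0],[11.3,0,10,0,0,0,0]]
end [0.42   0.059  0.0875] [1. 0. 0.]
```

Call:
{"api": "play_rows", "payload": {"deltas": [[[-5.8,-5.8,-0.7,-0.131,0,0,0],[-5.9,-5.6,-1.5,-0.131,0,0,0],[-5.8,-5.3,-2.2,-0.131,0,0,0],[-5.8,-5.1,-2.9,-0.131,0,0,0],[-5.9,-4.6,-3.5,-0.131,0,0,0],[-5.8,-4.1,-4.1,-0.131,0,0,0],[3.3,0.1,-0.1,-0.131,0,0,0],[3.4,0.2,-0.1,-0.131,0,0,0],[3.3,0.1,-0.1,-0.13,0,0,0],[3.3,0.2,-0.1,-0.131,0,0,0]]]}}

```text
time_s: 4.6
ee_pos: [0.3993, 0.0587, 0.115]
eef_rot: [-2.832, 1.569, -3.089]
force: [-0.1, -0.6, -0.7]
grip_width: 0.0194
```

Call:
{"api": "play_rows", "payload": {"deltas": [[[3.4,0.1,0,-0.131,0,0,0],[3.3,0.2,0,-0.131,0,0,0],[11.2,0,10,0,0,0,0],[11.3,0,10,0,0,0,0],[0,0,0,0,0,0,0],[0,0,0,0,0,0,0]]]}}

```text
time_s: 5.2
ee_pos: [0.4192, 0.059, 0.0864]
eef_rot: [-3.084, 1.569, -3.084]
force: [0.4, 0.7, -1.0]
grip_width: 0.0198
```

```bash
python3 - <<'E'
from h import *
o=obs();print(R.from_euler('xyz',o['eef_rot']).as_matrix().round(3))
t=cam('top');s=cam('side','s3.png')
cv2.imwrite('pics/a3.png',np.hstack([cv2.resize(t['img'][140:280,260:360,::-1],None,fx=4,fy=4,interpolation=2),cv2.resize(s['img'][130:270,260:360,::-1],None,fx=4,fy=4,interpolation=2)]))
E
```

```text
{'time_s': 5.2, 'qpos': [0.0532, 0.1719, 1.9864, -0.0, 0.9854, -1.5178], 'ee_pos': [0.4192, 0.059, 0.0864], 'eef_rot': [-3.0837, 1.5687, -3.0836], 'force': [0.4294, 0.6554, -0.9543], 'moment': [0.0328, -0.0115, -0.0169], 'grip_width': 0.0198}
[[-0.002 -0.     1.   ]
 [-0.     1.     0.   ]
 [-1.    -0.    -0.002]]
```

View pics/a3.png

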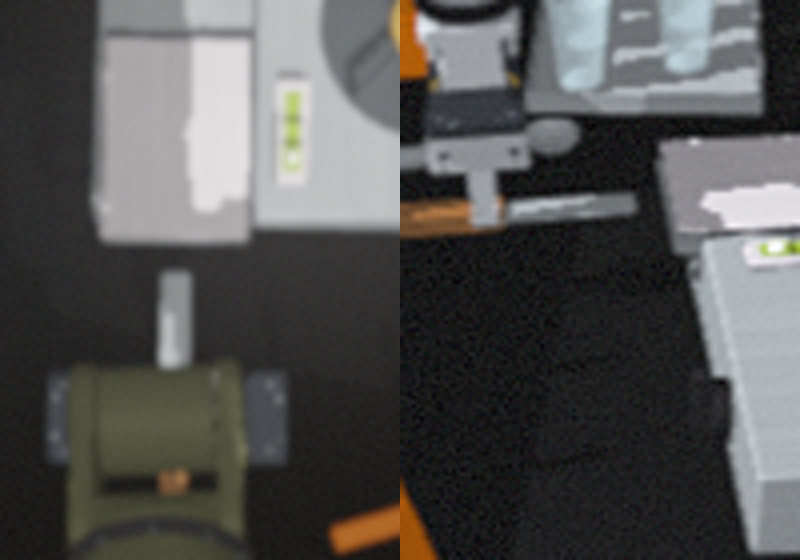

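```bash
python3 - <<'E'
from h import *
t=cam('top');s=cam('side')
f=lambda u,v:(260+u/4-.4,140+v/4-.4)
g=lambda u,v:(260+(u-400)/4-.4,130+v/4-.4)
print('tip',tri(t,f(175,272),s,g(635,205)))
print('tipZ from side right/left corner at y±.011', onz(s,[g(635,205)],.0915))
print('tip exp proj side',(proj(s,[[.534,.048,.091],[.534,.07,.091]])-[260,130])*4+[400,0])
# lip FL/FR at heights
for z in (.099,.103): print(z,(proj(s,[[.556,.118,z],[.556,0,z]])-[260,130])*4+[400,0])
print('ledge',(proj(s,[[.556,0,.086],[.556,.12,.086]])-[260,130])*4+[400,0])
E
```

```text
tip (array([0.53418517, 0.05948774, 0.08723044]), np.float64(0.0007119156587925617))
tipZ from side right/left corner at y±.011 [[0.5339312  0.05356818 0.0915    ]]
tip exp proj side [[634.33193716 208.12896605]
 [631.07745228 191.67898882]]
0.099 [[651.48707449 146.86956226]
 [671.12091716 234.62306378]]
0.103 [[651.43944483 142.67815442]
 [671.11045079 230.28548066]]
ledge [[671.15449387 248.59697871]
 [651.33387835 158.99640244]]
```

```bash
python3 - <<'E'
import cv2
s=cv2.imread('pics/s3.png')
cv2.imwrite('pics/s3z.png',cv2.resize(s[158:204,285:349],None,fx=12,fy=12,interpolation=cv2.INTER_CUBIC))
E
```

```text
(no output)
```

View pics/s3z.png

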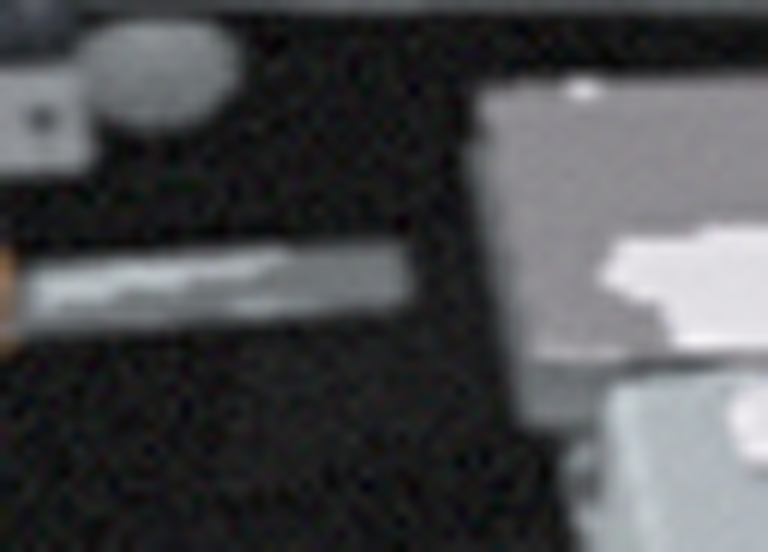

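```bash
python3 - <<'E'
from h import *
s=cam('side');q=lambda P:((proj(s,P)-[285,158]+.5)*12).round(0)
for z in (.087,.0885,.0915,.093): print(z,q([[.534,.07,z],[.534,.048,z],[.44,.048,z]]).tolist())
for x in(.556,.560):
  for z in (.103,.099,.086,.080): print(x,z,q([[x,.118,z],[x,0,z]]).tolist())
E
```

```text
0.087 [[399.0, 258.0], [409.0, 307.0], [42.0, 337.0]]
0.0885 [[399.0, 253.0], [409.0, 302.0], [41.0, 332.0]]
0.0915 [[399.0, 243.0], [409.0, 293.0], [41.0, 323.0]]
0.093 [[399.0, 239.0], [409.0, 288.0], [40.0, 318.0]]
0.556 0.103 [[460.0, 98.0], [519.0, 361.0]]
0.556 0.099 [[460.0, 111.0], [519.0, 374.0]]
0.556 0.086 [[461.0, 151.0], [519.0, 416.0]]
0.556 0.08 [[461.0, 170.0], [520.0, 435.0]]
0.56 0.103 [[475.0, 97.0], [535.0, 360.0]]
0.56 0.099 [[475.0, 109.0], [535.0, 373.0]]
0.56 0.086 [[476.0, 150.0], [535.0, 414.0]]
0.56 0.08 [[476.0, 169.0], [535.0, 434.0]]
```

Call:
{"api": "play_rows", "payload": {"deltas": [[[-2.7,0,8,0,0,0,0],[0,0,8,0,0,0,0],[0,0,6,0,0,0,0],[0,0,6,0,0,0,0],[0,0,5,0,0,0,0],[0,0,3,0,0,0,0],[0,0,0,0,0,0,0]]]}}

```text
time_s: 6.15
ee_pos: [0.4562, 0.059, 0.0896]
eef_rot: [3.124, 1.571, 3.124]
force: [-0.5, 0.2, -1.1]
grip_width: 0.0195
```

```bash
python3 - <<'E'
from h import *
o=obs();print(R.from_euler('xyz',o['eef_rot']).as_matrix().round(3))
t=cam('top');s=cam('side')
cv2.imwrite('pics/a4.png',np.vstack([cv2.resize(t['img'][150:230,270:350,::-1],None,fx=4,fy=3,interpolation=2),cv2.resize(s['img'][140:210,270:350,::-1],None,fx=4,fy=4,interpolation=2)]))
E
```

```text
{'time_s': 6.15, 'qpos': [0.049, 0.2417, 1.8904, 0.0, 1.0097, -1.522], 'ee_pos': [0.4562, 0.059, 0.0896], 'eef_rot': [3.1242, 1.5706, 3.1244], 'force': [-0.5051, 0.2084, -1.0855], 'moment': [0.0584, -0.0433, 0.0124], 'grip_width': 0.0195}
[[-0. -0.  1.]
 [ 0.  1.  0.]
 [-1.  0. -0.]]
```

View pics/a4.png

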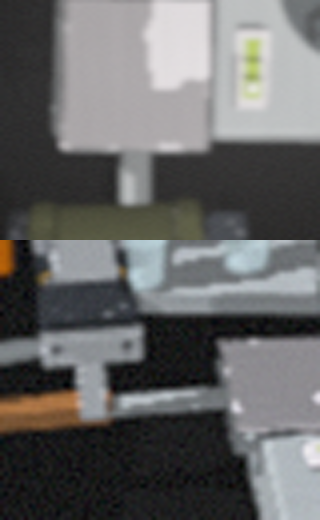

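```bash
python3 - <<'E'
from h import *
th=np.linspace(0,1.9,26)[1:]
p=[]
for a in th:
    r=.1525-.018*min(1,a/.8); p.append((.7235-r*np.cos(a)-.115,.059,.095+r*np.sin(a)-.0054))
plan([(q,Rd(0),1) for q in p],0,p=(.456,.059,.0896),M=Rd(0))
E
```

```text
[[-11.4,0,2.1,0,0,0,0],[-11.2,0,3,0,0,0,0],[-10.7,0,3.8,0,0,0,0],[-10.3,0,4.6,0,0,0,0],[-9.8,0,5.3,0,0,0,0],[-9.2,0,6,0,0,0,0],[-8.7,0,6.6,0,0,0,0],[-8,0,7.2,0,0,0,0],[-7.3,0,7.6,0,0,0,0],[-6.7,0,8.2,0,0,0,0]]
[[-6.5,0,7.9,0,0,0,0],[-6.6,0,7.9,0,0,0,0],[-5.9,0,8.3,0,0,0,0],[-5.3,0,8.7,0,0,0,0],[-4.6,0,9.1,0,0,0,0],[-3.9,0,9.5,0,0,0,0],[-3.2,0,9.7,0,0,0,0],[-2.4,0,9.9,0,0,0,0],[-1.7,0,10.1,0,0,0,0],[-0.9,0,10.2,0,0,0,0]]
[[-0.2,0,10.2,0,0,0,0],[0.7,0,10.2,0,0,0,0],[1.4,0,10.1,0,0,0,0],[2.2,0,10,0,0,0,0],[2.9,0,9.8,0,0,0,0]]
end [0.652  0.059  0.2169] [1. 0. 0.]
```

Call:
{"api": "play_rows", "payload": {"deltas": [[[-7,0,0,0,0,0,0],[-4.4,0,2.1,0,0,0,0],[-11.2,0,3,0,0,0,0],[-10.7,0,3.8,0,0,0,0],[-10.3,0,4.6,0,0,0,0],[-9.8,0,5.3,0,0,0,0],[-9.2,0,6,0,0,0,0],[0,0,0,0,0,0,0]]], "grip_force": 60}}

```text
time_s: 7.05
ee_pos: [0.482, 0.059, 0.1537]
eef_rot: [0.052, 1.569, 0.052]
force: [-0.0, -0.2, -0.8]
grip_width: 0.0194
```

```bash
python3 - <<'E'
from h import *
o=obs();print(R.from_euler('xyz',o['eef_rot']).as_matrix().round(3))
t=cam('top');s=cam('side')
cv2.imwrite('pics/a5.png',np.vstack([cv2.resize(t['img'][150:230,270:350,::-1],None,fx=4,fy=3,interpolation=2),cv2.resize(s['img'][120:210,270:350,::-1],None,fx=4,fy=4,interpolation=2)[:360]]))
E
```

```text
{'time_s': 7.05, 'qpos': [0.0464, 0.2075, 1.7634, 0.0, 1.1684, -1.5245], 'ee_pos': [0.482, 0.059, 0.1537], 'eef_rot': [0.052, 1.5685, 0.0521], 'force': [-0.0035, -0.195, -0.7897], 'moment': [0.0896, 0.1178, 0.0066], 'grip_width': 0.0194}
[[ 0.002 -0.     1.   ]
 [ 0.     1.     0.   ]
 [-1.     0.     0.002]]
```

View pics/a5.png

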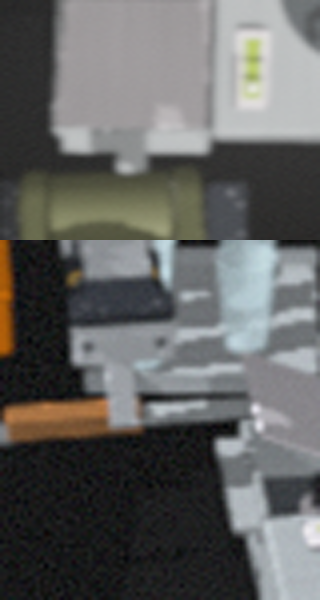

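Call:
{"api": "play_rows", "payload": {"deltas": [[[-8.7,0,6.6,0,0,0,0],[-8,0,7.2,0,0,0,0],[-7.3,0,7.6,0,0,0,0],[-6.7,0,8.2,0,0,0,0],[-6.5,0,7.9,0,0,0,0],[-6.6,0,7.9,0,0,0,0],[-5.9,0,8.3,0,0,0,0],[-5.3,0,8.7,0,0,0,0],[-4.6,0,9.1,0,0,0,0],[-3.9,0,9.5,0,0,0,0]]]}}

```text
time_s: 8.15
ee_pos: [0.5627, 0.059, 0.2165]
eef_rot: [-0.037, 1.57, -0.037]
force: [0.1, -0.3, -1.9]
grip_width: 0.0198
```

Call:
{"api": "play_rows", "payload": {"deltas": [[[-3.2,0,9.7,0,0,0,0],[-2.4,0,9.9,0,0,0,0],[-1.7,0,10.1,0,0,0,0],[-0.9,0,10.2,0,0,0,0],[-0.2,0,10.2,0,0,0,0],[0.7,0,10.2,0,0,0,0],[1.4,0,10.1,0,0,0,0],[2.2,0,10,0,0,0,0],[2.9,0,9.8,0,0,0,0],[0,0,0,0,0,0,0]]]}}

```text
time_s: 9.15
ee_pos: [0.6528, 0.0589, 0.2164]
eef_rot: [-3.013, 1.57, -3.013]
force: [0.7, -0.1, -0.7]
grip_width: 0.0193
```

```bash
python3 - <<'E'
from h import *
o=obs()
t=cam('top');s=cam('side')
cv2.imwrite('pics/a6.png',np.hstack([cv2.resize(t['img'][90:250,250:410,::-1],None,fx=2.4,fy=2.4,interpolation=2),cv2.resize(s['img'][80:240,250:410,::-1],None,fx=2.4,fy=2.4,interpolation=2)]))
E
```

```text
{'time_s': 9.15, 'qpos': [0.0342, 0.535, 1.1669, -0.0001, 1.4402, -1.5367], 'ee_pos': [0.6528, 0.0589, 0.2164], 'eef_rot': [-3.0131, 1.5702, -3.013], 'force': [0.6634, -0.1461, -0.7373], 'moment': [-0.0387, -0.0206, -0.0361], 'grip_width': 0.0193}
```

View pics/a6.png

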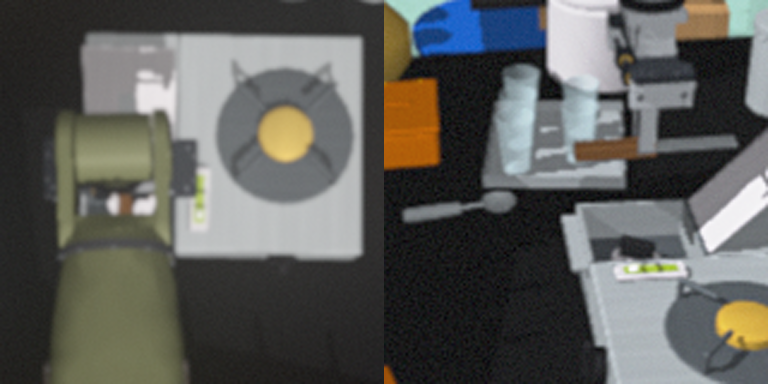

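```bash
python3 - <<'E'
from h import *
plan([((.46,.059,.20),Rd(0),6),((.42,.057,.12),Rd(-.6),5),((.4345,.054,.05),Rd(-np.pi/2),7),((.4345,.054,.0055),Rd(-np.pi/2),4)],0)
E
```

```text
[[2.8,0,-32,0,0,0,0],[2.9,0,-32,0,0,0,0],[2.8,0,-32,0,0,0,0],[2.9,0,-32,0,0,0,0],[2.8,0,-32,0,0,0,0],[2.8,0,-32,0,0,0,0],[16,-0.4,-8,0.12,0,0,0],[16,-1.3,-7.9,0.12,0,0,0],[16,-2.3,-7.7,0.12,0,0,0],[16,-3.2,-7.3,0.12,0,0,0]]
[[16,-4.1,-6.9,0.12,0,0,0],[10,0.8,1.9,0.139,0,0,0],[10,1.1,1.9,0.138,0,0,0],[10,1.3,1.6,0.139,0,0,0],[10,1.6,1.5,0.139,0,0,0],[10,1.7,1.2,0.139,0,0,0],[10,1.9,1,0.138,0,0,0],[10,2,0.7,0.139,0,0,0],[11.1,0,0,0,0,0,0],[11.2,0,0,0,0,0,0]]
[[11.1,0,0,0,0,0,0],[11.1,0,0,0,0,0,0]]
end [0.4345 0.054  0.0055] [ 0. -1.  0.]
```

Call:
{"api": "play_rows", "payload": {"deltas": [[[2.8,0,-32,0,0,0,0],[2.9,0,-32,0,0,0,0],[2.8,0,-32,0,0,0,0],[2.9,0,-32,0,0,0,0],[2.8,0,-32,0,0,0,0],[2.8,0,-32,0,0,0,0],[16,-0.4,-8,0.12,0,0,0],[16,-1.3,-7.9,0.12,0,0,0],[16,-2.3,-7.7,0.12,0,0,0],[16,-3.2,-7.3,0.12,0,0,0]]]}}

```text
time_s: 10.25
ee_pos: [0.4275, 0.0574, 0.1361]
eef_rot: [0.526, 1.569, 0.042]
force: [-0.7, -0.4, -0.7]
grip_width: 0.0195
```

Call:
{"api": "play_rows", "payload": {"deltas": [[[16,-4.1,-6.9,0.12,0,0,0],[10,0.8,1.9,0.139,0,0,0],[10,1.1,1.9,0.138,0,0,0],[10,1.3,1.6,0.139,0,0,0],[10,1.6,1.5,0.139,0,0,0],[10,1.7,1.2,0.139,0,0,0],[10,1.9,1,0.138,0,0,0],[10,2,0.7,0.139,0,0,0],[11.1,0,0,0,0,0,0],[0,0,0,0,0,0,0]]]}}

```text
time_s: 11.25
ee_pos: [0.4338, 0.054, 0.0381]
eef_rot: [-1.527, 1.569, -3.093]
force: [-0.8, 0.4, -0.8]
grip_width: 0.019
```

```bash
python3 - <<'E'
from h import *
o=obs()
t=cam('top','t7.png');s=cam('side','s7.png')
cv2.imwrite('pics/a7.png',np.hstack([cv2.resize(t['img'][90:250,250:410,::-1],None,fx=2.4,fy=2.4,interpolation=2),cv2.resize(s['img'][100:260,260:420,::-1],None,fx=2.4,fy=2.4,interpolation=2)]))
E
```

```text
{'time_s': 11.25, 'qpos': [0.04, 0.2866, 1.9836, -0.0, 0.873, 0.0358], 'ee_pos': [0.4338, 0.054, 0.0381], 'eef_rot': [-1.5268, 1.5692, -3.0933], 'force': [-0.8305, 0.4408, -0.7968], 'moment': [-0.0798, 0.0977, -0.0106], 'grip_width': 0.019}
```

View pics/a7.png

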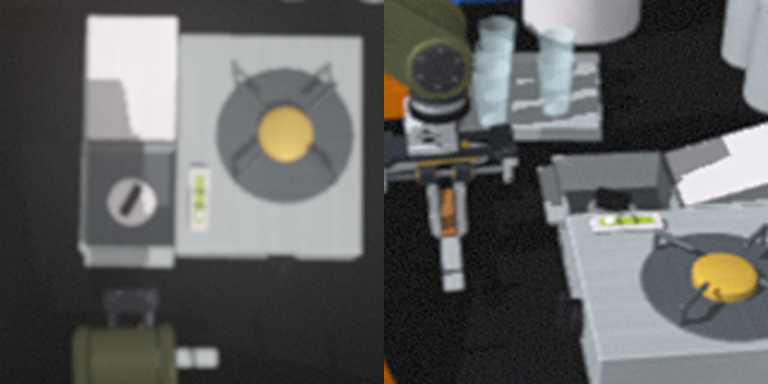

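Call:
{"api": "play_rows", "payload": {"deltas": [[[12,0,0,0,0,0,0],[11,0,0,0,0,0,0],[7,0,0,0,0,0,0],[2.5,0,0,0,0,0,0],[0,0,0,0,0,0,0],[0,0,0,0,0,0,24],[0,0,0,0,0,0,40],[0,0,0,0,0,0,40],[-25,0,0,0,0,0,40],[-45,0,0,0,0,0,40]]]}}

```text
time_s: 12.35
ee_pos: [0.4329, 0.0539, 0.0751]
eef_rot: [-1.528, 1.565, -3.099]
force: [1.7, 0.9, 1.2]
grip_width: 0.0397
```

```bash
python3 - <<'E'
from h import *
o=obs()
s=cam('side','s8.png');t=cam('top','t8.png')
cv2.imwrite('pics/a8.png',np.hstack([cv2.resize(t['img'][140:240,270:340,::-1],None,fx=5.5,fy=5.5,interpolation=2),cv2.resize(s['img'][140:240,270:340,::-1],None,fx=5.5,fy=5.5,interpolation=2)]))
E
```

```text
{'time_s': 12.35, 'qpos': [0.0399, 0.2199, 1.9597, -0.0, 0.9676, 0.0398], 'ee_pos': [0.4329, 0.0539, 0.0751], 'eef_rot': [-1.5282, 1.5652, -3.099], 'force': [1.7393, 0.8696, 1.2406], 'moment': [-0.0601, 0.0451, 0.0151], 'grip_width': 0.0397}
```

View pics/a8.png

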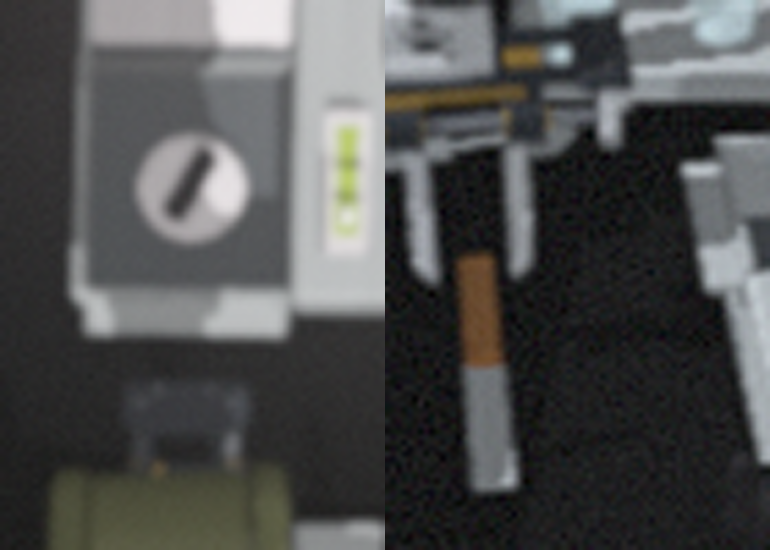

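```bash
python3 - <<'E'
from h import *
t=cam('top');im=cv2.imread('pics/t8.png');g=cv2.cvtColor(im,cv2.COLOR_BGR2GRAY)
def up(u,v):return (270+u/5.5-.4,140+v/5.5-.4)
print('flange L,R,T,B -> centre',onz(t,[up(192,187)],.053),onz(t,[up(136,187),up(248,187),up(192,131),up(192,243)],.053).round(4))
big=cv2.resize(g[155:195,285:325],None,fx=8,fy=8,interpolation=2)
m=(big<60).astype(np.uint8)
roi=np.zeros_like(m);cv2.circle(roi,(int((270+192/5.5-285)*8),int((140+187/5.5-155)*8)),70,1,-1);m&=roi
c=max(cv2.findContours(m,0,1)[0],key=cv2.contourArea);r=cv2.minAreaRect(c);print(r)
cen=np.array(r[0])/8+[285,155]-.44
print('bar c',onz(t,[cen],.078)); bx=cv2.boxPoints(r)/8+[285,155]-.44;P=onz(t,bx,.078);print(P.round(4))
for i in range(2):
    d=P[i+1]-P[i];print(np.linalg.norm(d),np.degrees(np.arctan2(d[1],d[0])))
E
```

```text
flange L,R,T,B -> centre [[0.64961812 0.05792575 0.053     ]] [[0.6495 0.092  0.053 ]
 [0.6498 0.0238 0.053 ]
 [0.684  0.0582 0.053 ]
 [0.6154 0.0577 0.053 ]]
((149.2061309814453, 162.31495666503906), (8.218706130981445, 53.49996566772461), 34.04593276977539)
bar c [[0.64242518 0.06117915 0.078     ]]
[[0.6342 0.0687 0.078 ]
 [0.6526 0.0565 0.078 ]
 [0.6507 0.0537 0.078 ]
 [0.6323 0.0659 0.078 ]]
0.02210453011957867 -33.51457250830954
0.0034000845642520486 -123.89533627516873
```

```bash
python3 - <<'E'
from h import *
t=cam('top');im=cv2.imread('pics/t8.png');g=cv2.cvtColor(im,cv2.COLOR_BGR2GRAY)
big=cv2.resize(g[155:195,285:325],None,fx=8,fy=8,interpolation=2)
for th in (70,85,100):
    m=(big<th).astype(np.uint8);roi=np.zeros_like(m);cv2.circle(roi,(159,153),66,1,-1);m&=roi
    c=max(cv2.findContours(m,0,1)[0],key=cv2.contourArea);r=cv2.minAreaRect(c)
    bx=cv2.boxPoints(r)/8+[285,155]-.44;P=onz(t,bx,.08)
    print(th,r,onz(t,[np.array(r[0])/8+[285,155]-.44],.08).round(4),[(np.linalg.norm(P[i+1]-P[i]).round(4),np.degrees(np.arctan2(*(P[i+1]-P[i])[1::-1])).round(1)) for i in range(2)])
Y=Rd(-.565-np.pi)
plan([((.45,.054,.14),Rd(-1.9),3),((.648,.0590,.13),Y,13),((.648,.0590,.13),Y,1)],40)
E
```

```text
70 ((156.71942138671875, 148.71859741210938), (16.923078536987305, 90.75385284423828), 30.51024055480957) [[0.6478 0.058  0.08  ]] [(np.float64(0.0375), np.float64(-30.0)), (np.float64(0.007), np.float64(-120.4))]
85 ((156.78347778320312, 148.55552673339844), (23.165321350097656, 98.29893493652344), 30.618608474731445) [[0.6479 0.058  0.08  ]] [(np.float64(0.0406), np.float64(-30.1)), (np.float64(0.0096), np.float64(-120.5))]
100 ((156.41909790039062, 148.32159423828125), (28.923460006713867, 104.53439331054688), 30.068584442138672) [[0.648  0.0582 0.08  ]] [(np.float64(0.0432), np.float64(-29.5)), (np.float64(0.012), np.float64(-119.9))]
[[-21.1,5.1,0,0.11,0,-0.001,40],[-21,5,-0.5,0.11,0,0,40],[-21.1,4.9,-1.1,0.109,0,-0.001,40],[0.8,14.3,-5.3,0.139,0,0,40],[0.7,13.4,-7.2,0.139,0,0,40],[0.8,12.3,-9,0.139,0,0,40],[0.8,10.9,-10.6,0.139,0,0,40],[0.7,9.4,-12.1,0.139,0,0,40],[0.8,7.6,-13.2,0.139,0,0,40],[0.8,5.7,-14.1,0.139,0,0,40]]
[[0.7,3.6,-14.8,0.139,0,0,40],[0.8,1.6,-15.1,0.139,0,0,40],[0.8,-0.5,-15.3,0.139,0,0,40],[0.7,-2.6,-15,0.139,0,0,40],[0.8,-4.7,-14.5,0.139,0,0,40],[0.8,-6.7,-13.7,0.139,0,0,40],[0,0.1,0,0,0,0,40]]
end [0.648  0.0589 0.13  ] [-0.845  0.536  0.   ]
```

Call:
{"api": "play_rows", "payload": {"deltas": [[[-21.1,5.1,0,0.11,0,0,40],[-21,5,-0.5,0.11,0,0,40],[-21.1,4.9,-1.1,0.109,0,0,40],[0.8,14.3,-5.3,0.139,0,0,40],[0.7,13.4,-7.2,0.139,0,0,40],[0.8,12.3,-9,0.139,0,0,40],[0.8,10.9,-10.6,0.139,0,0,40],[0.7,9.4,-12.1,0.139,0,0,40],[0.8,7.6,-13.2,0.139,0,0,40],[0.8,5.7,-14.1,0.139,0,0,40]]]}}

```text
time_s: 13.55
ee_pos: [0.5564, 0.0566, 0.1323]
eef_rot: [-0.232, 1.568, -3.111]
force: [-0.8, 0.2, 1.0]
grip_width: 0.04
```

Call:
{"api": "play_rows", "payload": {"deltas": [[[0.7,3.6,-14.8,0.139,0,0,40],[0.8,1.6,-15.1,0.139,0,0,40],[0.8,-0.5,-15.3,0.139,0,0,40],[0.7,-2.6,-15,0.139,0,0,40],[0.8,-4.7,-14.5,0.139,0,0,40],[0.8,-6.7,-13.7,0.098,0,0,40],[0,0,0,0,0,0,40],[0,0,0,0,0,0,40]]]}}

```text
time_s: 14.35
ee_pos: [0.647, 0.0589, 0.128]
eef_rot: [0.553, 1.568, -3.11]
force: [-1.0, -0.4, -0.8]
grip_width: 0.0399
```

```bash
python3 - <<'E'
from h import *
o=obs();print(R.from_euler('xyz',o['eef_rot']).as_matrix().round(3))
plan([((.648,.0585,.088),Rd(-.524-np.pi),3),((.648,.0585,.056),Rd(-.524-np.pi),5)],40)
t=cam('top','t9.png');s=cam('side','s9.png')
cv2.imwrite('pics/a9.png',np.hstack([cv2.resize(t['img'][130:250,260:370,::-1],None,fx=3.6,fy=4,interpolation=2),cv2.resize(s['img'][120:240,280:380,::-1],None,fx=4,fy=4,interpolation=2)]))
E
```

```text
{'time_s': 14.35, 'qpos': [0.0345, 0.5887, 1.2919, 0.0, 1.2634, 2.1264], 'ee_pos': [0.647, 0.0589, 0.128], 'eef_rot': [0.5526, 1.5684, -3.1102], 'force': [-0.978, -0.3895, -0.7513], 'moment': [-0.0357, 0.1152, 0.0377], 'grip_width': 0.0399}
[[-0.002 -0.498 -0.867]
 [-0.    -0.867  0.498]
 [-1.     0.001  0.002]]
[[13.3,-0.1,-0.4,0.001,0.001,0,40],[13.3,0,-0.4,0.001,0,-0.001,40],[13.4,0,-0.3,0.001,0.001,0,40],[6.4,0,0,0,0,0,40],[6.4,0,0,0,0,0,40],[6.4,0,0,0,0,0,40],[6.4,0,0,0,0,0,40],[6.4,-0.1,0,0,0,0,40]]
end [0.648  0.0586 0.056 ] [-0.866  0.5    0.   ]
```

View pics/a9.png

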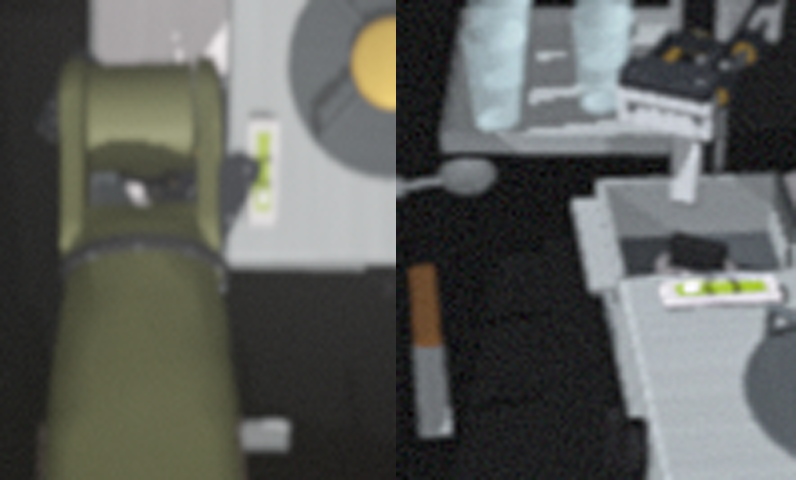

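Call:
{"api": "play_rows", "payload": {"deltas": [[[13.3,0,-0.4,0,0,0,40],[13.3,0,-0.4,0,0,0,40],[13.4,0,-0.3,0,0,0,40],[8,0,0,0,0,0,40],[8,0,0,0,0,0,40],[8,0,0,0,0,0,40],[7,0,0,0,0,0,40],[0,0,0,0,0,0,40]]], "grip_force": 30}}

```text
time_s: 15.25
ee_pos: [0.6483, 0.0584, 0.0575]
eef_rot: [0.566, 1.569, -3.099]
force: [-0.2, 0.1, 0.3]
grip_width: 0.04
```

Call:
{"api": "play_rows", "payload": {"deltas": [[[0,0,0,0,0,0,20],[0,0,0,0,0,0,0],[0,0,0,0,0,0,0],[0,0,0,0,0,0,0],[0,0,0,0,0,0,0]]]}}

```text
time_s: 15.75
ee_pos: [0.6492, 0.059, 0.0591]
eef_rot: [-2.238, 1.569, 0.38]
force: [4.4, 4.6, 1.2]
grip_width: 0.0138
```

```bash
python3 - <<'E'
from h import *
o=obs();print(R.from_euler('xyz',o['eef_rot']).as_matrix().round(3))
s=cam('side','s10.png')
cv2.imwrite('pics/a10.png',cv2.resize(s['img'][130:230,300:400,::-1],None,fx=6,fy=6,interpolation=2))
E
```

```text
{'time_s': 15.75, 'qpos': [0.0342, 0.6646, 1.3404, 0.0006, 1.1351, 2.1286], 'ee_pos': [0.6492, 0.059, 0.0591], 'eef_rot': [-2.2375, 1.5692, 0.3802], 'force': [4.3543, 4.6429, 1.182], 'moment': [0.5043, -0.2573, 0.079], 'grip_width': 0.0138}
[[ 0.001 -0.5   -0.866]
 [ 0.001 -0.866  0.5  ]
 [-1.    -0.001 -0.001]]
```

View pics/a10.png

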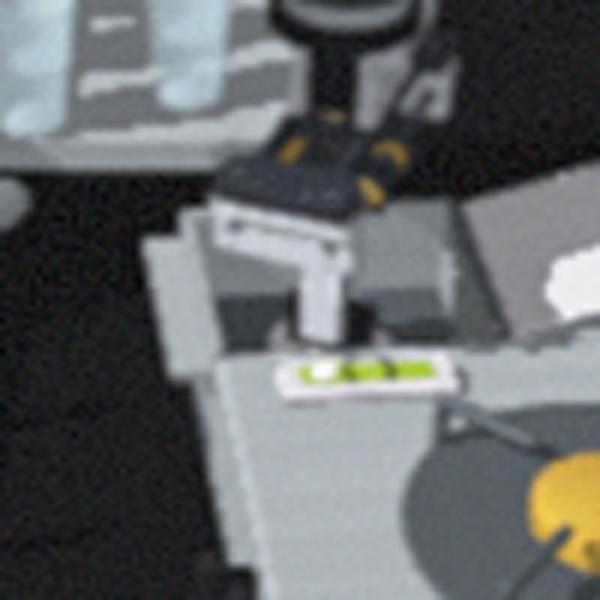

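Call:
{"api": "play_rows", "payload": {"deltas": [[[0,-1,0,0,0,0,0],[2,0,0,0,0,0,0],[2,0,0,0,0,0,0],[2,0,0,0,0,0,0],[0,0,0,0,0,0,0]]]}}

```text
time_s: 16.3
ee_pos: [0.649, 0.059, 0.0552]
eef_rot: [1.777, 1.57, -1.889]
force: [-16.9, -2.3, 26.2]
grip_width: 0.0137
```

Call:
{"api": "play_rows", "payload": {"deltas": [[[2,0,0,0,0,0,0],[2,0,0,0,0,0,0],[0,0,0,0,0,0,0],[0,0,0,0,0,0,0]]]}}

```text
time_s: 16.7
ee_pos: [0.6503, 0.0583, 0.0533]
eef_rot: [-2.988, 1.567, -0.37]
force: [-17.5, -6.4, 40.1]
grip_width: 0.0138
```

Call:
{"api": "play_rows", "payload": {"deltas": [[[-2,0.8,0.7,0,0,0,0],[-1.5,0.8,0.7,0,0,0,0],[0,0,0,0,0,0,0],[0,0,0,0,0,0,0]]]}}

```text
time_s: 17.1
ee_pos: [0.6499, 0.0582, 0.0545]
eef_rot: [-2.644, 1.563, -0.027]
force: [9.8, -2.0, 9.3]
grip_width: 0.0139
```

```bash
cat >> h.py <<'E'
def bub(fn):
    s=cam('side',fn)
    cv2.imwrite('pics/z'+fn,np.vstack([cv2.resize(s['img'][180:206,336:386,::-1],None,fx=12,fy=12,interpolation=cv2.INTER_CUBIC),cv2.resize(s['img'][140:210,310:410,::-1],None,fx=6,fy=4,interpolation=cv2.INTER_CUBIC)]))
    return s
E
python3 - <<'E'
from h import *
o=obs();print(R.from_euler('xyz',o['eef_rot']).as_matrix().round(3))
bub('b1.png')
E
```

```text
{'time_s': 17.1, 'qpos': [0.0335, 0.6681, 1.3466, -0.0005, 1.119, 2.129], 'ee_pos': [0.6499, 0.0582, 0.0545], 'eef_rot': [-2.6437, 1.5629, -0.0266], 'force': [9.8114, -1.9632, 9.2589], 'moment': [-0.533, -1.7619, 0.0517], 'grip_width': 0.0139}
[[ 0.008 -0.501 -0.866]
 [-0.    -0.866  0.501]
 [-1.    -0.004 -0.007]]
```

View pics/zb1.png

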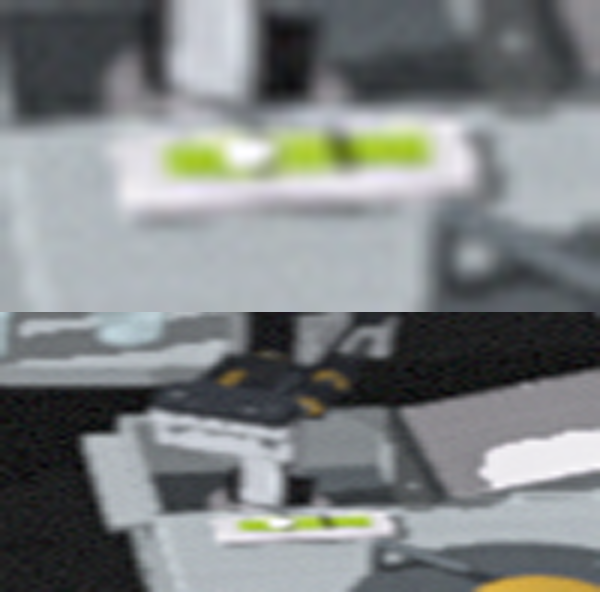

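Call:
{"api": "play_rows", "payload": {"deltas": [[[0.6,-0.3,-0.5,0,0,0,0],[0.3,0,0,-0.1,0,0,0],[0.4,0,0,-0.1,0,0,0],[0.4,0,0,-0.1,0,0,0],[0.4,0,0,-0.1,0,0,0],[0,0,0,0,0,0,0],[0,0,0,0,0,0,0]]], "grip_force": 50}}

```text
time_s: 17.85
ee_pos: [0.6499, 0.0585, 0.0528]
eef_rot: [-3.008, 1.564, 0.009]
force: [2.6, -1.1, 16.6]
grip_width: 0.0135
```

```bash
python3 - <<'E'
from h import *
o=obs();print(R.from_euler('xyz',o['eef_rot']).as_matrix().round(3))
bub('b2.png')
E
```

```text
{'time_s': 17.85, 'qpos': [0.0337, 0.671, 1.3461, -0.0002, 1.1181, 1.7287], 'ee_pos': [0.6499, 0.0585, 0.0528], 'eef_rot': [-3.0081, 1.5644, 0.0094], 'force': [2.6411, -1.1037, 16.5926], 'moment': [-0.2151, -0.4072, 0.1468], 'grip_width': 0.0135}
[[ 0.006 -0.124 -0.992]
 [ 0.    -0.992  0.124]
 [-1.    -0.001 -0.006]]
```

View pics/zb2.png

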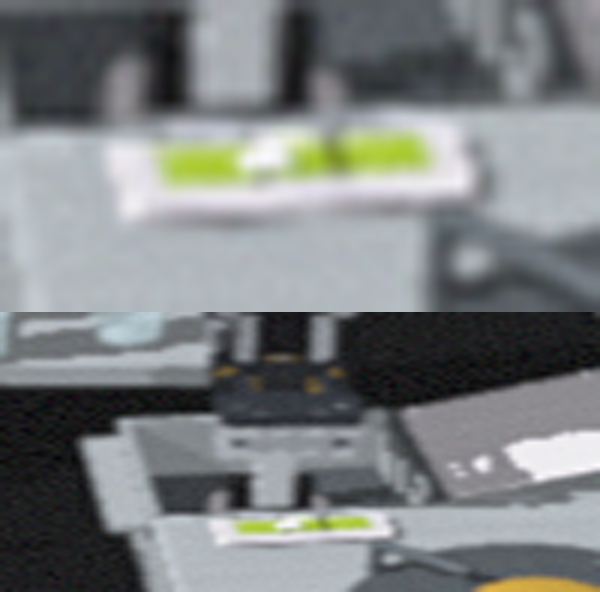

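Call:
{"api": "play_rows", "payload": {"deltas": [[[0.3,0,0,-0.1,0,0,0],[0.4,0,0,-0.1,0,0,0],[0.3,0,0,-0.1,0,0,0],[0.4,0,0,-0.1,0,0,0],[0.3,0,0,-0.1,0,0,0],[0,0,0,0,0,0,0],[0,0,0,0,0,0,0]]]}}

```text
time_s: 18.6
ee_pos: [0.6497, 0.0588, 0.051]
eef_rot: [2.872, 1.565, 0.106]
force: [0.1, 0.4, 16.7]
grip_width: 0.0138
```

```bash
python3 - <<'E'
from h import *
o=obs();print(R.from_euler('xyz',o['eef_rot']).as_matrix().round(3))
bub('b3.png')
E
```

```text
{'time_s': 18.6, 'qpos': [0.0339, 0.673, 1.3472, 0.0005, 1.1156, 1.2286], 'ee_pos': [0.6497, 0.0588, 0.051], 'eef_rot': [2.8722, 1.565, 0.1065], 'force': [0.1363, 0.45, 16.7021], 'moment': [0.2868, -0.2303, 0.1515], 'grip_width': 0.0138}
[[ 0.006  0.367 -0.93 ]
 [ 0.001 -0.93  -0.367]
 [-1.     0.002 -0.006]]
```

View pics/zb3.png

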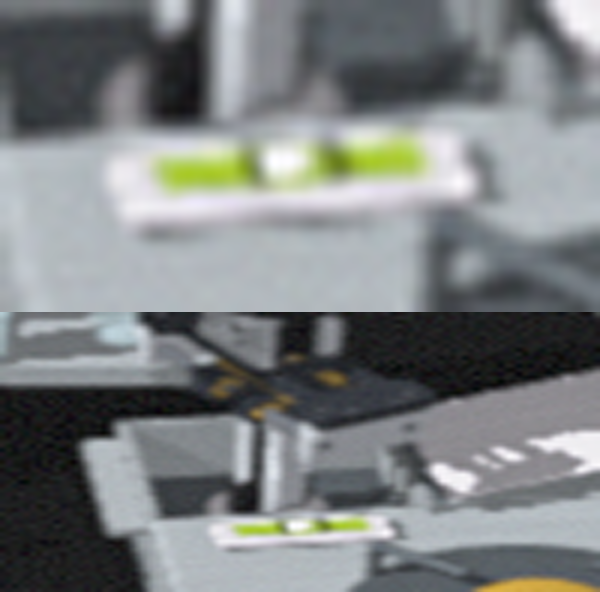

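```bash
cat >> h.py <<'E'
def prof(im):
    # im BGR full; tube axis: rotate slightly; print gray & blue profile along tube
    # tube ends in 12x crop
    a=np.array([336+155/12,180+174/12]);b=np.array([336+428/12,180+157/12])
    n=110;out=[]
    for k in range(n):
        p=a+(b-a)*k/(n-1);acc=[]
        for off in(-.5,0,.5):
            q=cv2.getRectSubPix(im.astype(np.float32),(1,1),(float(p[0]-.5),float(p[1]-.5+off)));acc.append(q[0,0])
        out.append(np.mean(acc,0))
    return np.array(out)
def center(im):
    P=prof(im);G=P[:,1];B=P[:,0];x=np.linspace(0,1,len(G))*(428-155)/12
    w=np.clip(B-B[(B>0)].mean()-20,0,None);c=(w*x).sum()/w.sum()
    return x,P,c
E
python3 - <<'E'
from h import *
acc=[cv2.imread('pics/b3.png').astype(float)]+[cam('side')['img'][:,:,::-1].astype(float) for _ in range(3)]
im=np.mean(acc,0).astype(np.float32)
cv2.imwrite('pics/avg3.png',im)
x,P,c=center(im)
for i in range(25,85,1): print(round(x[i],2),P[i].round(0).astype(int).tolist(),end=' ')
print(c)
obs()
E
```

```text
5.22 [74, 206, 177] 5.43 [74, 206, 177] 5.64 [74, 206, 177] 5.84 [73, 205, 176] 6.05 [72, 203, 174] 6.26 [72, 201, 173] 6.47 [70, 200, 171] 6.68 [68, 195, 167] 6.89 [65, 187, 160] 7.1 [62, 178, 152] 7.31 [59, 170, 145] 7.51 [56, 161, 137] 7.72 [63, 158, 136] 7.93 [76, 157, 137] 8.14 [90, 156, 139] 8.35 [103, 155, 141] 8.56 [117, 155, 143] 8.77 [138, 169, 158] 8.97 [159, 185, 175] 9.18 [180, 200, 193] 9.39 [202, 216, 210] 9.6 [222, 231, 226] 9.81 [225, 234, 229] 10.02 [228, 236, 233] 10.23 [232, 239, 236] 10.44 [235, 242, 239] 10.64 [237, 243, 241] 10.85 [234, 242, 240] 11.06 [232, 241, 239] 11.27 [230, 240, 238] 11.48 [227, 239, 237] 11.69 [221, 237, 233] 11.9 [212, 233, 228] 12.11 [202, 229, 223] 12.31 [192, 225, 217] 12.52 [183, 221, 212] 12.73 [169, 215, 204] 12.94 [153, 209, 195] 13.15 [138, 202, 186] 13.36 [122, 195, 177] 13.57 [106, 188, 167] 13.78 [96, 179, 158] 13.98 [86, 170, 150] 14.19 [76, 161, 141] 14.4 [66, 152, 132] 14.61 [57, 144, 124] 14.82 [56, 143, 123] 15.03 [56, 143, 123] 15.24 [55, 142, 122] 15.44 [55, 141, 121] 15.65 [55, 143, 123] 15.86 [56, 152, 130] 16.07 [58, 160, 137] 16.28 [60, 169, 145] 16.49 [62, 177, 152] 16.7 [64, 184, 157] 16.91 [66, 188, 161] 17.11 [67, 193, 165] 17.32 [68, 197, 169] 17.53 [70, 202, 173] 11.120751369222702
{'time_s': 18.8, 'qpos': [0.034, 0.673, 1.3472, 0.0004, 1.1156, 1.2289], 'ee_pos': [0.6497, 0.0588, 0.051], 'eef_rot': [2.8693, 1.565, 0.1034], 'force': [0.4352, 0.1442, 17.0787], 'moment': [0.3312, -0.1718, 0.1269], 'grip_width': 0.0136}[ WARN:0@4.419] global loadsave.cpp:1063 imwrite_ Unsupported depth image for selected encoder is fallbacked to CV_8U.
```

Call:
{"api": "play_rows", "payload": {"deltas": [[[0.3,0,0,-0.1,0,0,0],[0.3,0,0,-0.1,0,0,0],[0,0,0,0,0,0,0],[0,0,0,0,0,0,0],[0,0,0,0,0,0,0]]]}}

```text
time_s: 19.3
ee_pos: [0.6495, 0.0589, 0.0503]
eef_rot: [2.708, 1.565, 0.142]
force: [-0.4, 1.1, 16.9]
grip_width: 0.0138
```

```bash
cat >> h.py <<'E'
def halves(im):
    x,P,c=center(im);B=P[:,0];G=P[:,1]
    def cross(v,th,rng,up):
        for i in rng:
            j=i+1
            if (v[i]<th)!=(v[j]<th): return x[i]+(th-v[i])/(v[j]-v[i])*(x[j]-x[i])
    k=int(np.argmax(B));print('bubble',cross(B,147,range(k,0,-1),0),cross(B,147,range(k,len(B)-1),0))
    print('lines outer',cross(G,175,range(25,k),0),cross(G,175,range(84,k,-1),0))
E
python3 - <<'E'
from h import *
bub('b4.png')
im=np.mean([cv2.imread('pics/b4.png').astype(float)]+[cam('side')['img'][:,:,::-1].astype(float) for _ in range(3)],0).astype(np.float32)
halves(im)
halves(cv2.imread('pics/avg3.png').astype(np.float32))
x,P,c=center(im)
print([(round(x[i],2),*P[i,:2].astype(int).tolist()) for i in range(25,85,2)])
obs()
E
```

```text
bubble 9.537352811852728 13.745722338557243
lines outer 7.177444407015766 15.953131944898072
bubble 8.856311759749136 13.020217873019364
lines outer 7.177294487526658 16.440119983269536
[(np.float64(5.22), 79, 206), (np.float64(5.64), 79, 206), (np.float64(6.05), 78, 203), (np.float64(6.47), 76, 199), (np.float64(6.89), 71, 186), (np.float64(7.31), 65, 169), (np.float64(7.72), 62, 158), (np.float64(8.14), 68, 157), (np.float64(8.56), 74, 157), (np.float64(8.97), 104, 180), (np.float64(9.39), 136, 205), (np.float64(9.81), 167, 223), (np.float64(10.23), 199, 234), (np.float64(10.64), 226, 243), (np.float64(11.06), 233, 244), (np.float64(11.48), 239, 244), (np.float64(11.9), 235, 242), (np.float64(12.31), 228, 238), (np.float64(12.73), 214, 231), (np.float64(13.15), 187, 218), (np.float64(13.57), 160, 205), (np.float64(13.98), 129, 183), (np.float64(14.4), 97, 161), (np.float64(14.82), 77, 153), (np.float64(15.24), 66, 158), (np.float64(15.65), 57, 164), (np.float64(16.07), 60, 178), (np.float64(16.49), 63, 192), (np.float64(16.91), 66, 199), (np.float64(17.32), 69, 203)]
{'time_s': 19.5, 'qpos': [0.034, 0.6738, 1.3477, 0.0006, 1.1147, 1.0289], 'ee_pos': [0.6495, 0.0589, 0.0503], 'eef_rot': [2.7056, 1.5653, 0.1396], 'force': [-1.1524, 2.0294, 15.875], 'moment': [0.4834, -0.0826, 0.1576], 'grip_width': 0.0138}
```

View pics/zb4.png

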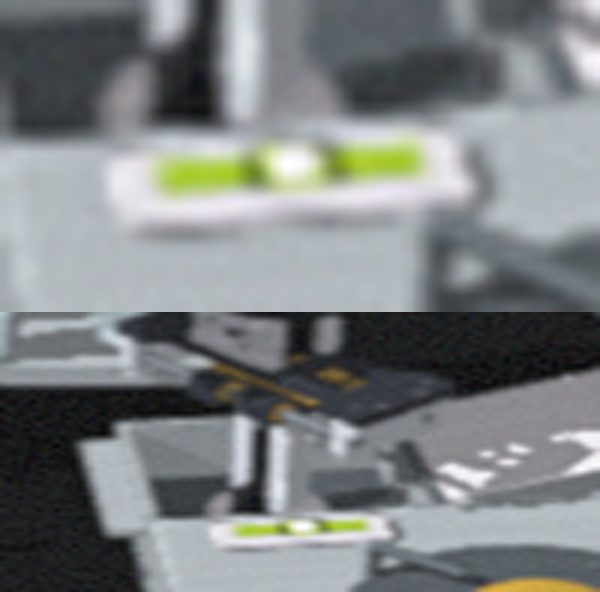

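Call:
{"api": "play_rows", "payload": {"deltas": [[[0,0,0,0,0,0,0],[0,0,0,0,0,0,0],[0,0,0,0,0,0,0],[0,0,0,0,0,0,0],[0,0,0,0,0,0,0]]]}}

```text
time_s: 20.0
ee_pos: [0.6495, 0.0589, 0.0503]
eef_rot: [2.706, 1.565, 0.14]
force: [-0.4, 1.2, 16.3]
grip_width: 0.0138
```

```bash
python3 - <<'E'
from h import *
im=np.mean([cam('side')['img'][:,:,::-1].astype(float) for _ in range(4)],0).astype(np.float32)
halves(im);cam('top','tf.png');cam('side','sf.png');obs()
t=cv2.imread('pics/tf.png');s=cv2.imread('pics/sf.png')
cv2.imwrite('pics/f.png',np.hstack([cv2.resize(t[85:285,230:430],None,fx=2,fy=2),cv2.resize(s[100:300,230:430],None,fx=2,fy=2)]))
E
```

```text
bubble 9.542515200075753 13.75463969308302
lines outer 7.174177720937708 15.956251554122758
{'time_s': 20.3, 'qpos': [0.034, 0.6738, 1.3477, 0.0007, 1.1147, 1.0289], 'ee_pos': [0.6495, 0.0589, 0.0503], 'eef_rot': [2.7098, 1.5654, 0.1438], 'force': [-0.7886, 0.8574, 17.789], 'moment': [0.473, -0.005, 0.154], 'grip_width': 0.0136}
```

View pics/f.png

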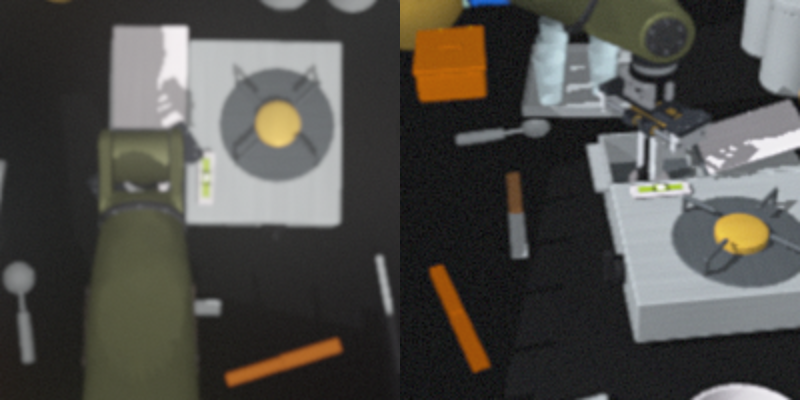

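```bash
python3 - <<'E'
from h import *
print(hand_in())
E
```

```text
the job is handed in; nothing more can be done
None
```

I handed the job in at 20.3 s, with the gripper still holding the knob, pressing it down, and the bubble centred. `hand_in()` reports no verdict.

**What I did**
- Gripped the wooden-handled blade tool, slid its blade under the cover's lip and levered until the cover fell open.
- Laid the tool flat on the slab at its old place.
- Gripped the knob bar, pressed the front down onto the plate, and turned the knob about 1.1 rad counterclockwise.

**Last checks**
- **Bubble:** it measured within about 0.4 mm of the middle of the two lines in averaged side pictures. The measurement is good to about 0.7 mm.
- **Push:** the downward push was 16–18 N, with sideways force about 1 N and the grip firm on the 14 mm bar.
- **Scene:** the final pictures show the cover folded back and the tool flat on the slab. The other things look where they were. I judged them by eye and did not measure them.

**One deviation:** while first pressing the knob, the measured force briefly reached 40 N down and about 18 N sideways. I saw this at the end of that move and eased off. The push was through the fingertips and grip; I don't think the arm or gripper body touched anything. The cause was a small sideways misalignment and stiffer contact than I expected.

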